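Top up the bottle carrier

ROBOT

A 6-joint arm with a two-finger parallel gripper is mounted at the origin on the work surface; the furniture and walls round the work are solid. World frame = base frame: x ahead of the robot, y to its left, z up, the work surface at z = 0. Lengths are in mm, angles in rad, forces in N, time in s.
With the tool pointing down it reaches from about 325 to 1000 mm from the base axis. Payload 5.1 kg.
Tool frame: the origin (TCP) lies on the centre line of the jaws, within the pads' length; the fingertips stand 14 mm ahead of it and the grasp point (between the pads) lies 5 mm behind it (manip.tip_reach is the distance from the TCP to the fingertips, in mm); z points along the fingers, y is the direction in which the jaws open and shut (so a half turn about z gives the same grasp; the last joint's range is limited). The gripper opens to 85 mm and grips with 20 to 120 N. Pads are 22 mm wide; open, the fingers measure 114 mm over their backs; the gripper's body (76 mm by 85 mm) begins 54 mm behind the grasp point. The pads swing forward as they close: fully open they stand 13 mm farther back than shut.
Start: joints at [0.698, 0.124, 1.65, -0, 1.367, -0.083], TCP at [461.648, 457.565, 245.322] pointing down, gripper open.
Joint ranges: [-2.61, 2.61], [-1.02, 2.33], [0.03, 2.71], [-1.35, 4.49], [0.32, 2.68], [-2.91, 2.91]. Speed limits (rad/s): [2.57, 2.57, 3.14, 3.14, 3.14, 3.14].

INTERFACE

Orientations are given as a 3x3 rotation matrix whose columns are the frame's x, y, z axes.
In Python, from bench import manip, eyes, ticket gives the robot as it stands. The module is installed in compiled form; this text tells all that it offers.
- The arm moves only by the tool move_arm, never from a script. Its argument "series" is one flat list of numbers, 5 for each row, row after row: the shift along the tool's x, y, z in mm, then the turn about the tool's z in rad, then the finger opening in mm, from 0 to 85.4. In form: [x, y, z, turn, hand, x, y, z, turn, hand, ...]. A call has 1 to 10 rows; each row is the pose to reach, as a shift and turn from the pose commanded when the call began, along the tool's axes at that moment; what a row does not reach only later rows make up. A row lasts 1/10 s, in which the tool goes at most 50 mm and 8.59 degrees, less where a joint would pass 70% of its speed; a pose out of reach is approached as far as the arm can. A call with a gripper value outside its range is refused whole. The fingers move at their own pace and stop on an object; the grip force is fixed at half the most. Time passes only in rows, so rows that repeat a pose let the fingers close. It gives the time, the measured TCP pose, the force and the opening at its end, in the units of the state.
- manip.observe(): the state, without advancing time (a new reading comes with each control period).
- eyes.camera(name): name is "scene" or "top" or "wrist"; returns a dict with "image" (480x640x3 uint8, red, green, blue), "fovy" (degrees; the focal length in pixels is half the picture's height over the tangent of half this angle, whatever the lens; pixels are square), "cx", "cy" (the principal point, pixels), "eye" and "attitude" of the camera in the world; the wrist camera has in their place "hand_eye" (4x4, takes a point from camera to tool coordinates, whose origin is the TCP and whose axes are the flange's). Camera axes: x right, y down, z forward; pixel columns grow to the right and rows downward; lengths in mm; the calibration is good to about 2 mm. A picture is of the moment at which its call begins: read the wrist's pose just before it. There is no depth.
- ticket.sign_off(): hands the job in, once; it reports no verdict.
The state is a dict: "t": time; "joints": joint angles; "dq": joint speeds; "effort": joint torques, N m; "tcp_pos": TCP position; "ee_rot": TCP orientation; "wrist_force": force on the tool from outside, world axes, zero at the start; "wrist_torque": the same for the moment, N m; "opening": finger opening in mm.
Only numpy, scipy, OpenCV 4.12 (cv2) and the standard library are available. Lean on these libraries where they do the work, as an engineer would, in place of code of your own. Each camera call takes 0.05 s, during which the arm holds its last target.

TASK

The grey bottle carrier has three empty pockets: fill each with one of the spare bottles that stand beside the tube rack, the large bottle in the empty wide pocket and the two small ones in the empty narrow pockets. Set each one down upright on the floor of its pocket without dropping it or knocking it over, and let go. Leave the bottles already in the carrier, the tube rack and everything else where they are.

Things in the scene. Friction and masses are not known exactly. Their poses are not given: they have to be found in the camera images.
- carrier: Grey bottle carrier fixed to the worktop: a block 181 mm (x) by 138 mm (y) by 34 mm high with six square pockets open at the top, 26 mm deep, floors 8 mm above the worktop, mouths chamfered 3 mm. Two wide pockets (58 mm) lie side by side at its +x end, four narrow ones (48 mm) in two rows behind them. Origin at the centre of its underside; z up, x along its length.
- pocket_wide_1 (a point): Centre of the floor of a wide pocket, 58 mm square; for a large bottle. Axes as the carrier's. One of the two is empty at the start, which one varies.
- pocket_wide_2 (a point): Centre of the floor of a wide pocket, 58 mm square; for a large bottle. Axes as the carrier's. One of the two is empty at the start, which one varies.
- pocket_narrow_1 (a point): Centre of the floor of a narrow pocket, 48 mm square; for a small bottle. Axes as the carrier's. Two of the four are empty at the start, which ones varies.
- pocket_narrow_2 (a point): Centre of the floor of a narrow pocket, 48 mm square; for a small bottle. Axes as the carrier's. Two of the four are empty at the start, which ones varies.
- pocket_narrow_3 (a point): Centre of the floor of a narrow pocket, 48 mm square; for a small bottle. Axes as the carrier's. Two of the four are empty at the start, which ones varies.
- pocket_narrow_4 (a point): Centre of the floor of a narrow pocket, 48 mm square; for a small bottle. Axes as the carrier's. Two of the four are empty at the start, which ones varies.
- big_spare_mid (a point): Large white round reagent bottle, 52 mm across, 92 mm tall: body to 79 mm, then a screw cap 31 mm across and 13 mm high (79 to 92 mm above its foot; fixed to the bottle). 0.12 to 0.25 kg. The point is its centre, 46 mm above its foot; z runs up the bottle. A spare, standing on the worktop by the tube rack; to be moved into the carrier.
- small_spare_1_mid (a point): Small brown round reagent bottle, 42 mm across, 75 mm tall: body to 64 mm, then a screw cap 25 mm across and 10 mm high (65 to 75 mm above its foot; fixed to the bottle). 0.09 to 0.2 kg. The point is its centre, 37.5 mm above its foot; z runs up the bottle. A spare, standing on the worktop by the tube rack; to be moved into the carrier.
- small_spare_2_mid (a point): Small brown round reagent bottle, 42 mm across, 75 mm tall: body to 64 mm, then a screw cap 25 mm across and 10 mm high (65 to 75 mm above its foot; fixed to the bottle). 0.09 to 0.2 kg. The point is its centre, 37.5 mm above its foot; z runs up the bottle. A spare, standing on the worktop by the tube rack; to be moved into the carrier.
- big_in_mid (a point): Large white round reagent bottle, 52 mm across, 92 mm tall: body to 79 mm, then a screw cap 31 mm across and 13 mm high (79 to 92 mm above its foot; fixed to the bottle). 0.12 to 0.25 kg. The point is its centre, 46 mm above its foot; z runs up the bottle. Already stands in a pocket of the carrier; stays there.
- small_in_1_mid (a point): Small brown round reagent bottle, 42 mm across, 75 mm tall: body to 64 mm, then a screw cap 25 mm across and 10 mm high (65 to 75 mm above its foot; fixed to the bottle). 0.09 to 0.2 kg. The point is its centre, 37.5 mm above its foot; z runs up the bottle. Already stands in a pocket of the carrier; stays there.
- small_in_2_mid (a point): Small brown round reagent bottle, 42 mm across, 75 mm tall: body to 64 mm, then a screw cap 25 mm across and 10 mm high (65 to 75 mm above its foot; fixed to the bottle). 0.09 to 0.2 kg. The point is its centre, 37.5 mm above its foot; z runs up the bottle. Already stands in a pocket of the carrier; stays there.
- tube_rack_mid (a point): Loose grey test-tube rack, 52 mm (x) by 126 mm (y) by 64 mm high, with four capped tubes that stand up to 98 mm above the worktop. The point is its centre, 32 mm above the worktop. Bystander beside the spares.
- timer: Bench timer lying flat, 66 x 62 x 18 mm; origin at the centre of its underside. Loose bystander.
- rinse_bottle: Squeeze wash bottle with spout, 66 mm across its body, 186 mm tall; origin at its foot. Loose bystander at the back.
There are look-alikes about, which are no part of the job. What is shaped like the part that bears small_spare_1_mid but orange is not meant. Leave any orange look-alike of the part that bears big_spare_mid alone.

How it is judged:
By the outcome, as a careful person would: the job done as asked, in the order asked, and still so for the second after the job is handed in, with the robot touching nothing.
It also fails if it takes over 64 s, if anything falls off the work surface, if the arm or the gripper's body presses on something with over 40 N, if the wrist force passes 120 N, or if a joint passes its speed limit or range.

## Working session

There is one attempt and no reset: what is moved stays moved. The work goes in short steps, Python scripts to look and compute and a tool call to move; the robot and the scene stay as the last step left them, time stands still between calls to the robot, and variables do not carry over. Pictures are saved under pics/ and viewed, and the job is handed in when it is done.

Besides the shell and the picture viewer there is one more tool, called after ">>>" as a command line: name --argument value ..., lists and objects as JSON in quotes. move_arm: Moves the arm, as the interface text tells. Its arguments: {"type":"object","properties":{"series":{"type":"array"}},"required":["series"]}

```bash
mkdir -p pics; python3 - <<'E'
from bench import manip, eyes
import cv2,json
s=manip.observe();print({k:(v if not hasattr(v,'tolist') else v.tolist()) for k,v in s.items()})
for n in ("scene","top","wrist"):
    c=eyes.camera(n);cv2.imwrite(f"pics/{n}0.png",c["image"][:,:,::-1])
    print(n,{k:(v.tolist() if hasattr(v,'tolist') else v) for k,v in c.items() if k!="image"})
E
```

```text
{'t': 0.0, 'joints': [0.6983747299092855, 0.12455616486921486, 1.6516479913676145, -1.545877067470103e-05, 1.36751560664729, -0.08258615763808688], 'dq': [-0.0008786563558857475, 0.0011626875747813908, 0.0014282309390666844, 0.0014511220024841548, -0.000295261470882286, 0.0013117717498985061], 'effort': [3.435326561884722e-05, -42.36195087432861, -36.545047760009766, -0.00020289243821025593, 0.006934011908015236, -6.396597385105451e-07], 'tcp_pos': [461.2300732789201, 457.18797342810996, 244.03532342801745], 'ee_rot': [[-0.7039643005184916, 0.710233511717011, -0.00161939174799034], [0.7102353397791888, 0.7039629675928384, -0.0013792703233132518], [0.00016038781527680072, -0.0021211063167466512, -0.9999977375893115]], 'wrist_force': [1.1309496130352807, 0.2845234279097667, 0.6383486050216076], 'wrist_torque': [-0.0015812026794727405, -0.02615622342725874, 0.004937758835159487], 'opening': 85.38380946963834}
scene {'fovy': 55.76322632147724, 'cx': 316.1830698042134, 'cy': 234.80519817406596, 'eye': [210.49174448710545, -207.58693896022206, 789.4197075086876], 'attitude': [[0.5827571525
[... 234 characters left out ...]
805, 'cy': 243.88693795372194, 'eye': [485.2555945409643, 59.52441651744221, 917.7344633452665], 'attitude': [[0.008728495549446276, -0.9965229311417936, 0.08286049163510667], [-0.9992266854678632, -0.011869074931270778, -0.037485411951640145], [0.03833854997716506, -0.08246922316139617, -0.9958559046452475]]}
wrist {'fovy': 64.27862494510163, 'cx': 322.81397394388927, 'cy': 243.58409345942675, 'hand_eye': [[-0.00017388991397276047, -0.9523643328342689, -0.3049625342684493, 78.56790915741742], [0.9999999820907428, -0.00014282438161608853, -0.00012417611900924366, 1.1528305892473112], [7.470482136126699e-05, -0.3049625503997717, 0.9523643406138508, -128.12339278313777], [0.0, 0.0, 0.0, 1.0]]}
```

View pics/top0.png

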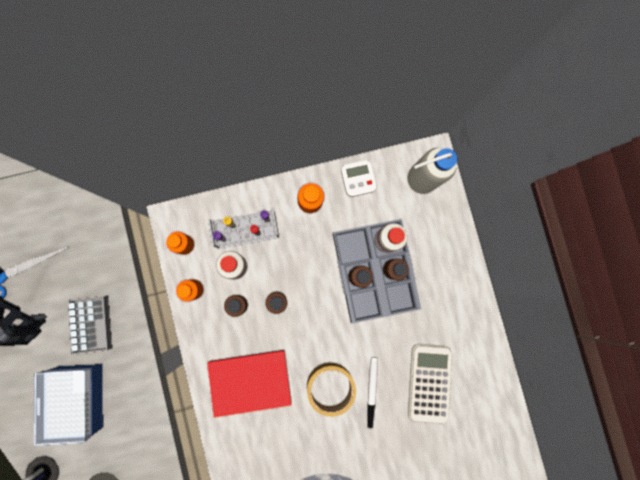

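View pics/scene0.png

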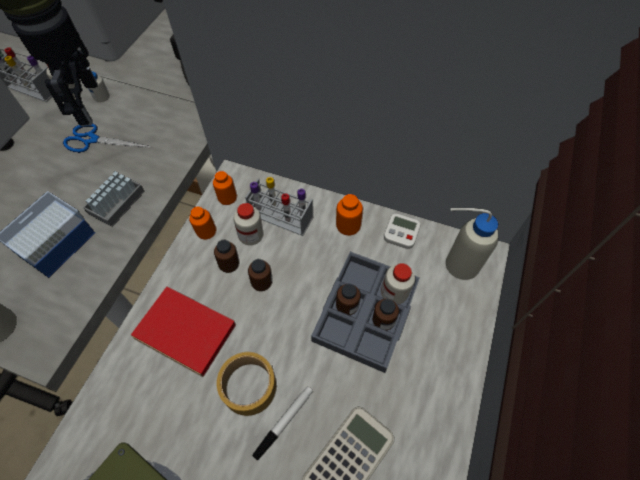

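View pics/wrist0.png

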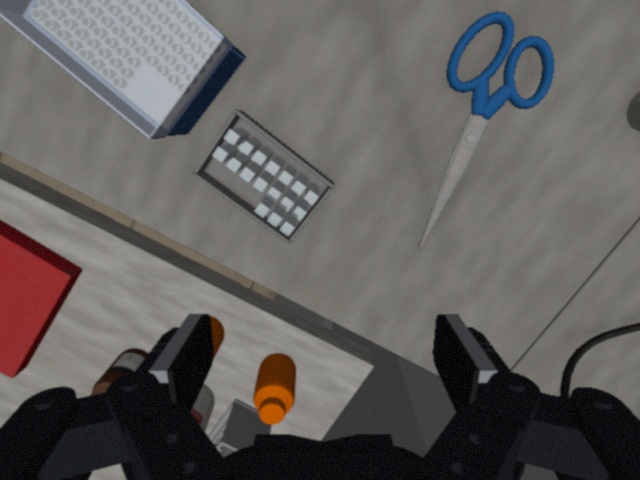

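```bash
cat > h.py <<'E'
import numpy as np
from bench import eyes,manip
def ray(c,u,v,z,eye=None,R=None):
    f=240/np.tan(np.radians(c["fovy"]/2))
    eye=np.array(c["eye"]) if eye is None else eye; R=np.array(c["attitude"]) if R is None else R
    d=R@np.array([(u-c["cx"])/f,(v-c["cy"])/f,1])
    return eye+d*(z-eye[2])/d[2]
def wristpose(c):
    s=manip.observe();H=np.array(c["hand_eye"]);R=np.array(s["ee_rot"])
    return R@H[:3,3]+np.array(s["tcp_pos"]),R@H[:3,:3]
def proj(c,p,eye=None,R=None):
    f=240/np.tan(np.radians(c["fovy"]/2))
    eye=np.array(c["eye"]) if eye is None else eye; R=np.array(c["attitude"]) if R is None else R
    q=R.T@(np.array(p)-eye); return c["cx"]+f*q[0]/q[2],c["cy"]+f*q[1]/q[2]
E
python3 - <<'E'
import cv2
a=cv2.imread('pics/top0.png');b=cv2.imread('pics/scene0.png')
cv2.imwrite('pics/t1.png',cv2.resize(a[200:330,150:300],None,fx=4.5,fy=4.5,interpolation=cv2.INTER_CUBIC))
cv2.imwrite('pics/t2.png',cv2.resize(a[210:330,325:430],None,fx=5,fy=5,interpolation=cv2.INTER_CUBIC))
cv2.imwrite('pics/s1.png',cv2.resize(b[160:310,180:330],None,fx=4,fy=4,interpolation=cv2.INTER_CUBIC))
cv2.imwrite('pics/s2.png',cv2.resize(b[240:375,305:425],None,fx=4.4,fy=4.4,interpolation=cv2.INTER_CUBIC))
E
```

```text
(no output)
```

View pics/t1.png

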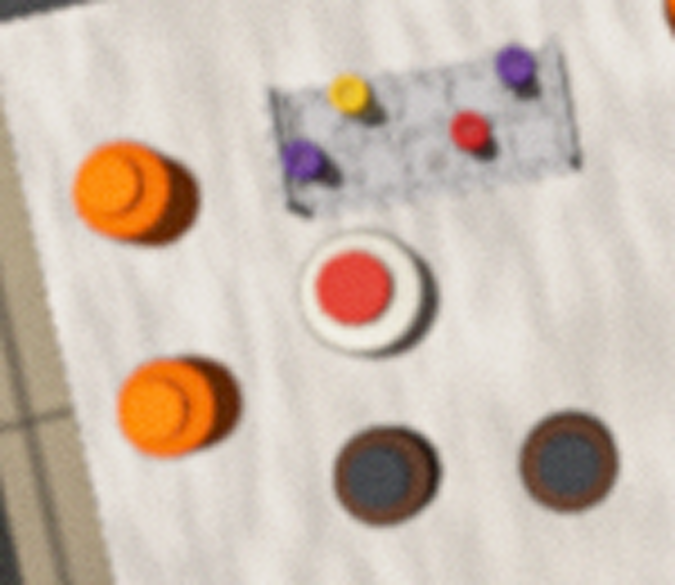

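View pics/t2.png

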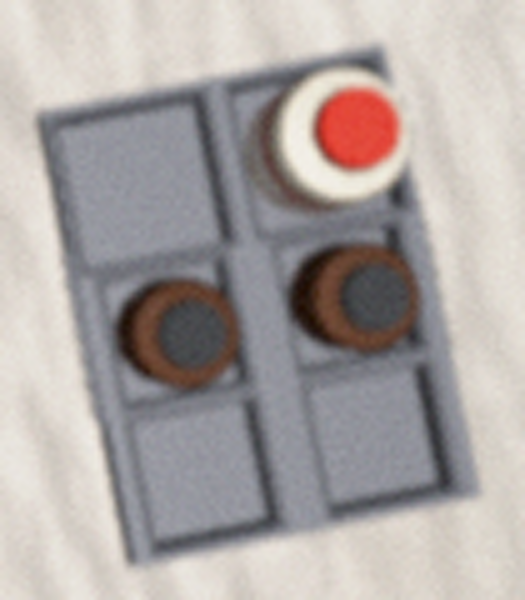

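View pics/s1.png

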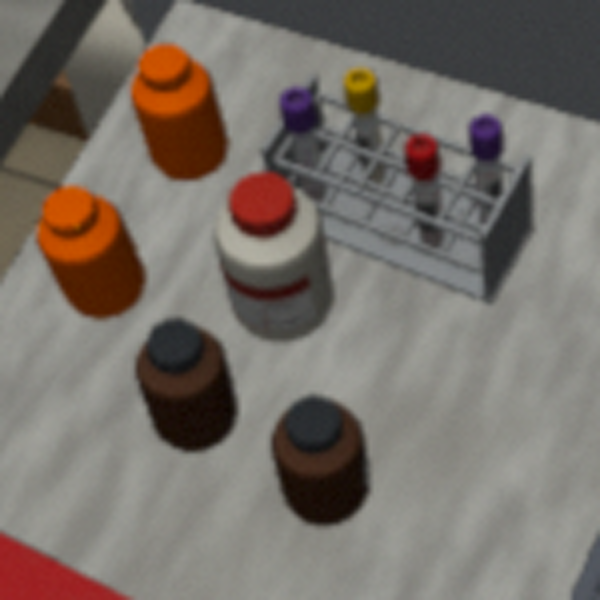

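View pics/s2.png

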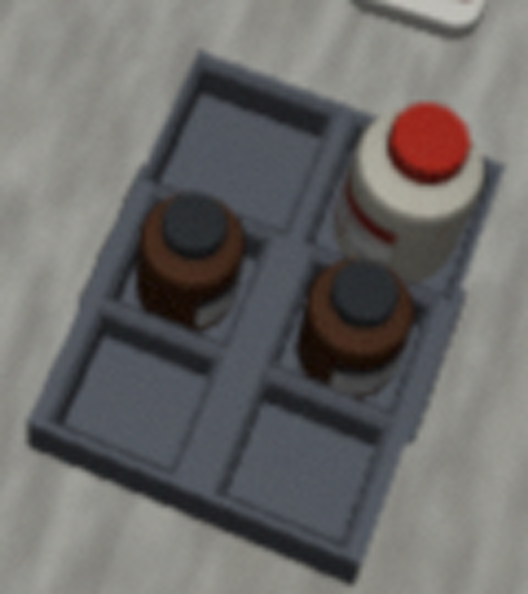

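```bash
python3 - <<'E'
import cv2,numpy as np
from h import *
from scipy import ndimage as nd
C={n:eyes.camera(n) for n in("top","scene")}
# red caps & dark caps
def cents(c,mask,box):
    m=np.zeros(mask.shape,np.uint8);x0,y0,x1,y1=box;m[y0:y1,x0:x1]=mask[y0:y1,x0:x1]
    n,l,st,ce=cv2.connectedComponentsWithStats(m)
    return [(ce[i],st[i,4]) for i in range(1,n) if st[i,4]>60]
boxes={"top":(215,215,430,325),"scene":(185,195,425,335)}
for n,c in C.items():
    im=cv2.GaussianBlur(c["image"],(3,3),0).astype(int);r,g,b=im[...,0],im[...,1],im[...,2]
    red=((r>150)&(g<90)&(b<90)).astype(np.uint8) if n=="top" else ((r>130)&(g<80)&(b<80)).astype(np.uint8)
    for z,m,nm in((92,red,'red'),(75,((r<85)&(abs(r-b)<18)&(r>25)).astype(np.uint8),'dark')):
        for (u,v),a in cents(c,m,boxes[n]): print(n,nm,np.round([u,v],1),a,ray(c,u,v,z).round(1))
c=C["top"]
t=lambda x,y:(325+(x+.5)/5-.5,210+(y+.5)/5-.5)
s=lambda x,y:(305+(x+.5)/4.4-.5,240+(y+.5)/4.4-.5)
for p in((40,115),(380,47),(478,493),(132,563)): print('top',ray(c,*t(*p),34).round(1))
for p in((200,52),(503,165),(352,572),(30,430)): print('scene',ray(C["scene"],*s(*p),34).round(1))
E
```

```text
top red [395.6 235.4] 168 [ 571.4 -118.6   92. ]
top red [228.6 263.7] 163 [516.3 184.3  92. ]
top dark [399.8 269. ] 134 [ 510.4 -129.7   75. ]
top dark [363.  276.3] 130 [496.1 -61.1  75. ]
top dark [276.  302.6] 129 [446.7  98.9  75. ]
top dark [233.8 305.6] 133 [440.8 175.5  75. ]
scene red [349.4 208.4] 265 [629.9  25.3  92. ]
scene red [244.7 208.9] 137 [516.5 183.9  92. ]
scene red [199.5 218.2] 183 [452.6 238.4  92. ]
scene red [402.4 270.8] 190 [ 574.6 -119.7   92. ]
scene red [203.8 319.7] 1238 [312.5  97.5  92. ]
scene dark [254.2 200.2] 124 [550.2 191.5  75. ]
scene dark [301.7 201.1] 83 [601.4 115.4  75. ]
scene dark [399.2 202.5] 909 [706.6 -39.2  75. ]
scene dark [286.6 212.2] 85 [564.2 123.5  75. ]
scene dark [306.2 218.3] 216 [574.5  84.9  75. ]
scene dark [251.4 233.8] 329 [488.6 147.2  75. ]
scene dark [403.9 223. ] 126 [671.3 -70.   75. ]
scene dark [223.3 246.2] 154 [438.9 172.   75. ]
scene dark [229.1 264.4] 88 [417.  138.7  75. ]
scene dark [363.9 301. ] 4627 [496.5 -93.2  75. ]
scene dark [258.1 265.7] 169 [444.8  95.2  75. ]
scene dark [262.4 283.2] 88 [422.8  67.6  75. ]
top [581.3  -7.2  34. ]
top [ 609.9 -141.2   34. ]
top [ 436.  -178.4   34. ]
top [408.4 -43.7  34. ]
scene [583.  -10.8  34. ]
scene [ 611.1 -143.5   34. ]
scene [ 430.4 -179.7   34. ]
scene [404.6 -49.5  34. ]
```

>>> move_arm --series '[-20,-27,0,0.15,85,-40,-54,0,0.3,85,-60,-81,0,0.45,85,-80,-108,0,0.6,85,-100,-135,0,0.75,85,-120,-162,0,0.9,85,-140,-189,0,1.05,85,-160,-216,0,1.2,85,-180,-243,0,1.35,85,-196,-266,0,1.5,85]'

```text
t: 1.25
tcp_pos: [410.2, 129.7, 245.3]
ee_rot: [[0.664, 0.748, 0.0], [0.748, -0.664, -0.0], [0.0, 0.0, -1.0]]
wrist_force: [-0.6, -0.1, -0.6]
opening: 84.9
```

>>> move_arm --series '[0,0,0,0.15,85,0,0,0,0.3,85,0,0,0,0.45,85,0,0,0,0.6,85,0,0,0,0.7,85,0,0,0,0.7,85,0,0,0,0.7,85]'

```text
t: 1.95
tcp_pos: [410.7, 131.1, 245.3]
ee_rot: [[0.988, 0.153, -0.0], [0.153, -0.988, -0.0], [-0.0, 0.0, -1.0]]
wrist_force: [-0.1, 1.1, 0.1]
opening: 84.7
```

```bash
python3 - <<'E'
from h import *
import cv2
s=manip.observe();print(s["t"],np.round(s["tcp_pos"],1),np.round(s["ee_rot"],4).tolist(),manip.tip_reach)
c=eyes.camera("wrist");e,R=wristpose(c);print(e.tolist(),R.tolist())
cv2.imwrite("pics/w1.png",c["image"][:,:,::-1])
E
```

```text
1.95 [410.7 131.1 245.3] [[0.9882, 0.1533, -0.0], [0.1533, -0.9882, -0.0], [-0.0, 0.0, -1.0]] 14.0
[488.3097579317341, 144.18787362096194, 373.43746105099217] [[0.1527634897605933, -0.9412328865201702, -0.3012373972950103], [-0.9882627646846602, -0.1454457950024269, -0.046714330284643564], [0.0001553512016369992, 0.30483794719328966, -0.9524042218601216]]
```

View pics/w1.png

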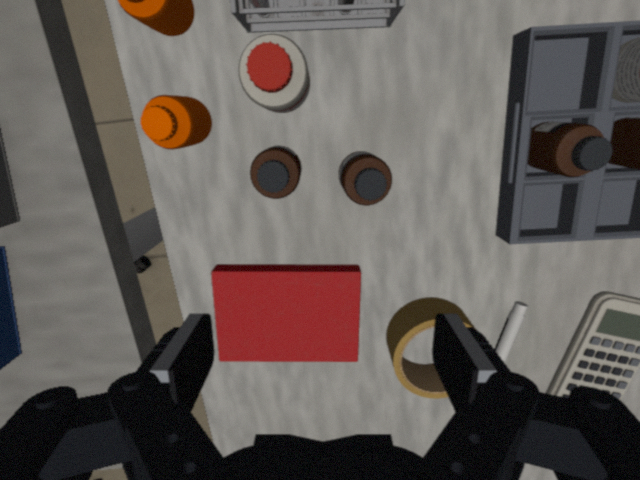

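```bash
python3 - <<'E'
from h import *
import cv2
c=eyes.camera("wrist");e,R=wristpose(c)
im=cv2.GaussianBlur(c["image"],(3,3),0).astype(int);r,g,b=im[...,0],im[...,1],im[...,2]
def cc(m,box):
    x0,y0,x1,y1=box;k=np.zeros(m.shape,np.uint8);k[y0:y1,x0:x1]=m[y0:y1,x0:x1]
    n,l,st,ce=cv2.connectedComponentsWithStats(k);i=1+np.argmax(st[1:,4]);return ce[i],st[i,4],st[i,:4]
red=(r>130)&(g<90)&(b<90);dk=(r<85)&(abs(r-b)<18)&(r>25)
for m,box,z in((red,(235,30,310,112),92),(dk,(245,145,305,200),75),(dk,(340,150,395,208),75)):
    q=cc(m,box);print(q,ray(c,*q[0],z,e,R).round(1))
print(ray(c,390,25,0,e,R),ray(c,240,27,0,e,R))
cv2.imwrite("pics/w1c.png",cv2.resize(c["image"][15:255,490:640,::-1],None,fx=2.5,fy=2.5,interpolation=cv2.INTER_CUBIC))
cv2.imwrite("pics/w1b.png",cv2.resize(c["image"][0:215,225:400,::-1],None,fx=2.7,fy=2.7,interpolation=cv2.INTER_CUBIC))
E
```

```text
(array([267.80681074,  65.22069417]), np.int32(1527), array([247,  42,  42,  47], dtype=int32)) [518.2 186.2  92. ]
(array([272.8157277 , 175.90258216]), np.int32(852), array([257, 160,  33,  33], dtype=int32)) [442.5 176.3  75. ]
(array([370.07656066, 183.68080094]), np.int32(849), array([354, 168,  33,  33], dtype=int32)) [448.1 100.6  75. ]
[575.857651    98.65214265   0.        ] [554.47595941 227.1272657    0.        ]
```

View pics/w1b.png

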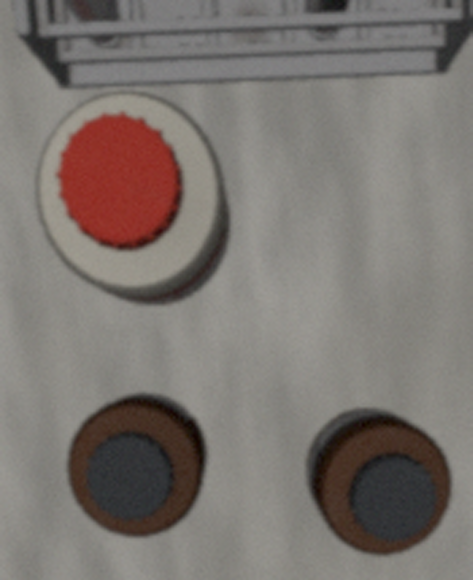

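View pics/w1c.png

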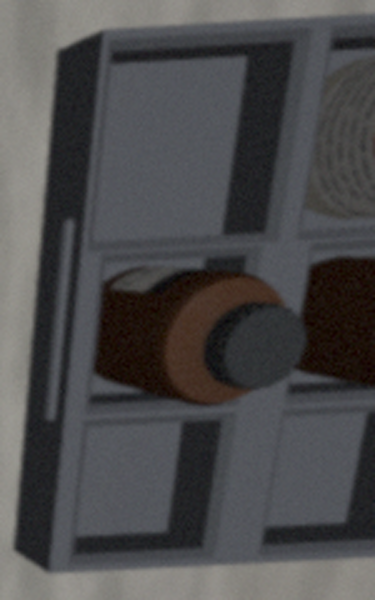

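>>> move_arm --series '[38,-12,10,0,85,76,-24,30,0,85,105,-34,50,0,85,113.5,-37,80,0,85,113.5,-37,115,0,85,113.5,-37,145,0,85,113.5,-37,165,0,85,113.5,-37,178,0,85,113.5,-37,183,0,85,113.5,-37,183,0,85]'

```text
t: 3.05
tcp_pos: [517.4, 184.8, 62.2]
ee_rot: [[0.988, 0.152, -0.0], [0.152, -0.988, -0.0], [-0.0, 0.0, -1.0]]
wrist_force: [-0.4, 1.1, -0.4]
opening: 85.4
```

```bash
python3 - <<'E'
from h import *
import cv2
s=manip.observe();print(s["t"],np.round(s["tcp_pos"],1),s["wrist_force"],s["opening"])
c=eyes.camera("wrist")
cv2.imwrite("pics/w2.png",c["image"][:,:,::-1])
E
```

```text
3.05 [517.4 184.8  62.2] [-0.39827733  1.14620567 -0.4398284 ] 85.39105461872857
```

View pics/w2.png

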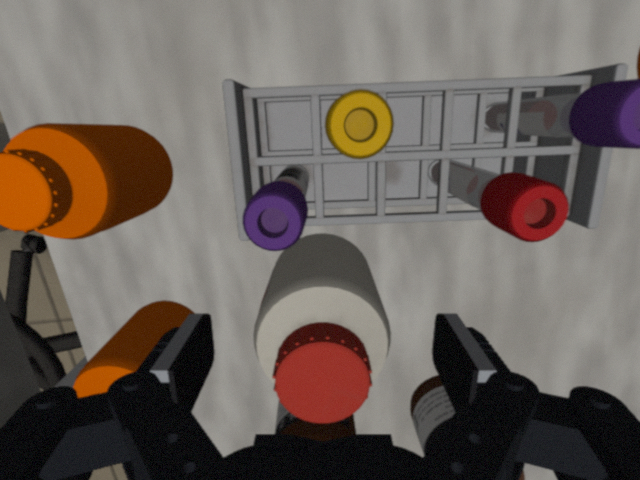

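>>> move_arm --series '[0,0,0,0,40,0,0,0,0,40,0,0,0,0,40,0,0,0,0,40,0,0,0,0,40,0,0,0,0,40,0,0,0,0,40,0,0,0,0,40]'

```text
t: 3.9
tcp_pos: [518.6, 185.2, 64.0]
ee_rot: [[0.988, 0.151, 0.003], [0.151, -0.988, 0.001], [0.003, -0.0, -1.0]]
wrist_force: [0.6, -0.1, 6.4]
opening: 48.6
```

```bash
python3 - <<'E'
from h import *
import cv2
s=manip.observe();print(s["t"],np.round(s["tcp_pos"],1),s["wrist_force"],s["opening"])
c=eyes.camera("wrist")
cv2.imwrite("pics/w3.png",c["image"][:,:,::-1])
E
```

```text
3.9 [518.6 185.2  64. ] [ 0.5931481  -0.0506819   6.39483952] 48.57838764963861
```

View pics/w3.png

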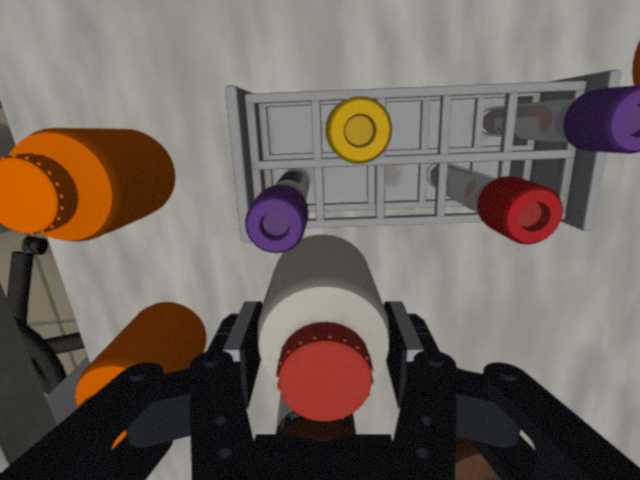

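>>> move_arm --series '[0,0,0,0,40,0,0,0,0,40,0,0,-5,0,40,0,0,-12,0,40,0,0,-25,0,40,0,0,-45,0,40,0,0,-70,0,40,0,0,-95,0,40,0,0,-115,0,40,0,0,-120,0,40]'

```text
t: 4.95
tcp_pos: [518.8, 185.2, 186.1]
ee_rot: [[0.988, 0.151, 0.006], [0.151, -0.988, 0.001], [0.006, -0.001, -1.0]]
wrist_force: [-0.2, -0.2, -0.9]
opening: 49.2
```

```bash
python3 - <<'E'
from h import *
import cv2
s=manip.observe();print(s["t"],np.round(s["tcp_pos"],1),s["wrist_force"],s["opening"])
c=eyes.camera("wrist")
cv2.imwrite("pics/w4.png",c["image"][:,:,::-1])
c=eyes.camera("scene")
cv2.imwrite("pics/s4.png",cv2.resize(c["image"][100:340,150:450,::-1],None,fx=2.5,fy=2.5))
E
```

```text
4.95 [518.8 185.2 186.1] [-0.1513554  -0.20147111 -0.89801442] 49.19774262409877
```

View pics/w4.png

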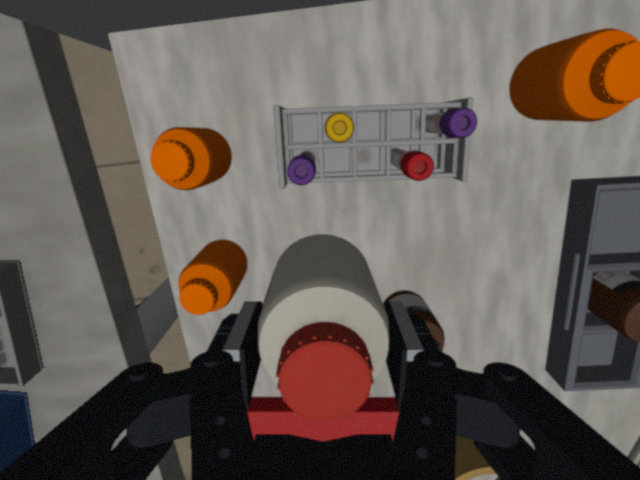

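View pics/s4.png

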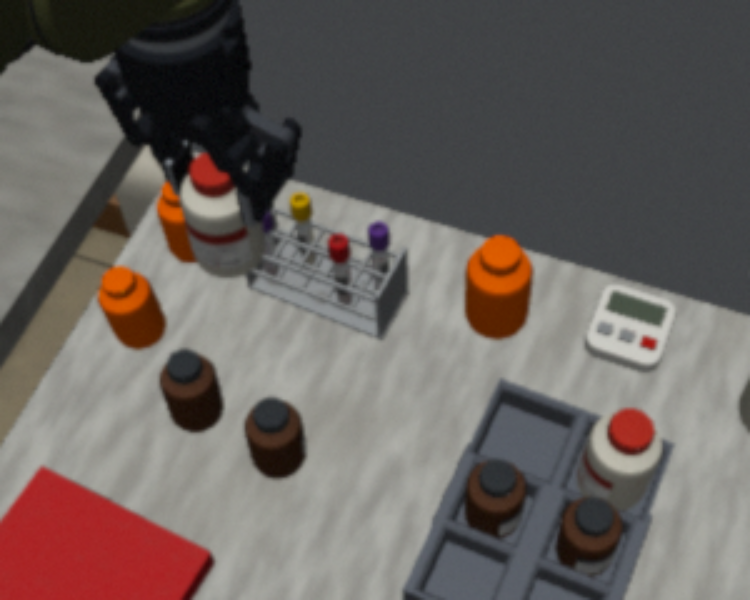

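>>> move_arm --series '[-7,13,0,0,40,-22,40,0,0,40,-40,73,0,0,40,-60,110,0,0,40,-80,146,0,0,40,-100,182,0,0,40,-120,219,0,0,40,-136,248,0,0,40,-143,261,0,0,40,-146,266,0,0,40]'

```text
t: 6.05
tcp_pos: [411.3, -101.5, 180.6]
ee_rot: [[0.989, 0.148, -0.003], [0.148, -0.989, 0.001], [-0.003, -0.001, -1.0]]
wrist_force: [0.0, 0.0, -0.7]
opening: 48.7
```

>>> move_arm --series '[0,0,0,0,40,0,0,0,0,40]'

```text
t: 6.25
tcp_pos: [412.9, -99.7, 181.6]
ee_rot: [[0.988, 0.152, -0.001], [0.152, -0.988, 0.001], [-0.001, -0.001, -1.0]]
wrist_force: [0.0, -0.3, -1.6]
opening: 48.5
```

```bash
python3 - <<'E'
from h import *
import cv2
s=manip.observe();print(s["t"],np.round(s["tcp_pos"],1),np.round(s["ee_rot"],4).tolist(),s["wrist_force"],s["opening"])
c=eyes.camera("wrist");e,R=wristpose(c);np.savez("w5.npz",e=e,R=R,img=c["image"])
cv2.imwrite("pics/w5.png",c["image"][:,:,::-1])
E
```

```text
6.25 [412.9 -99.7 181.6] [[0.9885, 0.1515, -0.0011], [0.1515, -0.9885, 0.0008], [-0.001, -0.0009, -1.0]] [ 0.01143558 -0.2812747  -1.61421688] 48.5422522671836
```

View pics/w5.png

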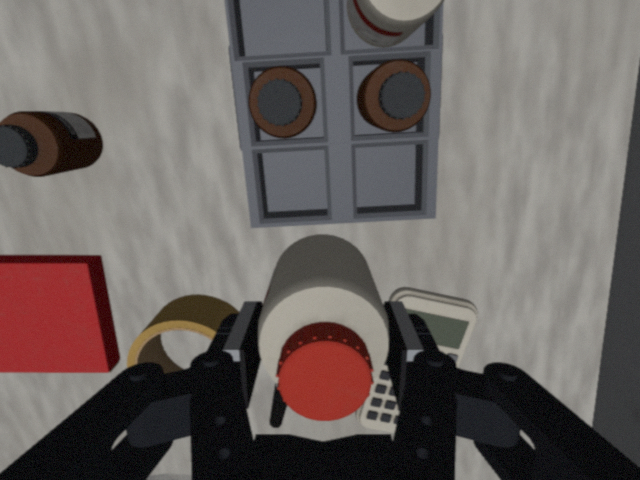

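```bash
python3 - <<'E'
import numpy as np,cv2
i=np.load("w5.npz")["img"][:,:,::-1]
cv2.imwrite("pics/w5c.png",cv2.resize(i[0:235,220:450],None,fx=2.5,fy=2.5,interpolation=cv2.INTER_CUBIC))
E
```

```text
(no output)
```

View pics/w5c.png

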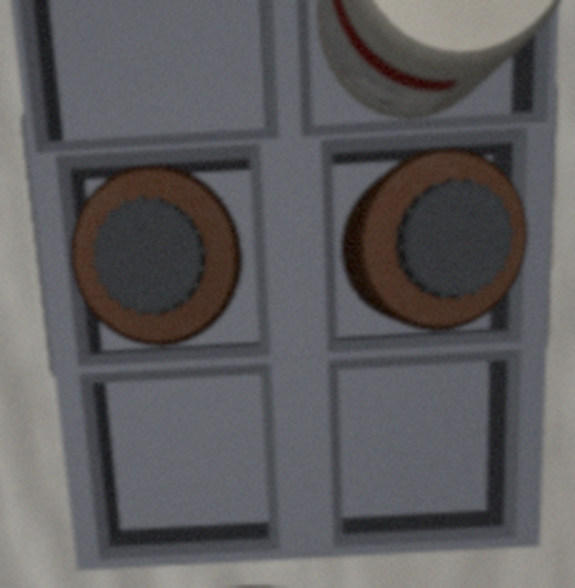

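```bash
python3 - <<'E'
from h import *
d=np.load("w5.npz");c=eyes.camera("wrist");e,R=d["e"],d["R"]
P=lambda x,y,z=34:ray(c,220+(x+.5)/2.5-.5,(y+.5)/2.5-.5,z,e,R)[:2]
A=np.array([P(*p) for p in((80,378),(272,365),(280,547),(98,558))])
B=np.array([P(*p) for p in((332,362),(522,350),(522,540),(333,545))])
N1=np.array([P(*p) for p in((57,158),(260,147),(270,355),(78,362))])
for n,q in(("A",A),("B",B),("N1",N1)):print(n,q.mean(0).round(1),np.linalg.norm(np.roll(q,-1,0)-q,axis=1).round(1))
AB=A.mean(0)-B.mean(0);print("pitchAB",np.linalg.norm(AB),np.degrees(np.arctan2(AB[1],AB[0]))-90)
o=[P(77,570),P(540,546)];v=o[0]-o[1];print(np.round(o,1),np.linalg.norm(v),np.degrees(np.arctan2(v[1],v[0]))-90)
w=[P(37,150),P(277,135)];print("wide low",np.round(w,1),np.linalg.norm(w[0]-w[1]))
v=N1.mean(0)-A.mean(0);print(np.linalg.norm(v),np.degrees(np.arctan2(v[1],v[0])))
# held bottle cap, tool frame
im=d["img"].astype(int);m=((im[...,0]>130)&(im[...,1]<90)&(im[...,2]<90)).astype(np.uint8);m[:315]=0;m[:,:260]=0;m[:,395:]=0
H=np.array(c["hand_eye"]);f=240/np.tan(np.radians(c["fovy"]/2))
(x,y),r=cv2.minEnclosingCircle(np.argwhere(m)[:,::-1].astype(np.float32)) if 0 else ((0,0),0)
E
python3 - <<'E'
import sys;sys.path.insert(0,'.')
import os;os.chdir('.')
from h import *
import cv2
d=np.load("w5.npz");c=eyes.camera("wrist");H=np.array(c["hand_eye"])
# cap top ellipse visually x 278..372,row 343..420
for zc in(-28,-30,-32): print(zc,ray(c,325,381,zc,H[:3,3],H[:3,:3]).round(1))
E
```

```text
A [443.6 -71.6] [54.1 52.5 54.4 52.4]
B [ 457.9 -140.8] [53.  54.6 56.  52.7]
N1 [498.4 -60.1] [53.5 52.9 53.8 52.2]
pitchAB 70.65486024966461 11.697071882178719
[[ 407.4  -44.4]
 [ 435.7 -179.6]] 138.1350346734239 11.816014627124531
wide low [[519.9 -23.2]
 [533.  -85. ]] 63.15199028319978
56.0488199032003 11.846044894370104
-28 [  1.8  -0.4 -28. ]
-30 [  3.3  -0.4 -30. ]
-32 [  4.9  -0.4 -32. ]
```

>>> move_arm --series '[6,-1,-5,-0.1,40,22,-4,-10,-0.22,40,42,-8,-10,-0.34,40,64,-12,-10,-0.46,40,88,-17,-10,-0.58,40,110,-21,-10,-0.7,40,130,-25,-10,-0.8,40,144,-28,-10,-0.84,40,150,-29,-5,-0.84,40,150,-29,0,-0.84,40]'

```text
t: 7.4
tcp_pos: [557.4, -48.4, 181.8]
ee_rot: [[0.547, 0.837, -0.0], [0.837, -0.547, -0.0], [-0.0, -0.0, -1.0]]
wrist_force: [0.6, -0.7, -2.3]
opening: 48.6
```

>>> move_arm --series '[0,0,20,0,40,0,0,40,0,40,0,0,55,0,40,0,0,60,0,40,0,0,60,0,40,0,0,60,0,40]'

```text
t: 8.0
tcp_pos: [557.5, -49.0, 123.2]
ee_rot: [[0.547, 0.837, 0.001], [0.837, -0.547, -0.0], [0.0, 0.001, -1.0]]
wrist_force: [0.7, -0.3, -0.1]
opening: 49.0
```

```bash
cat > snap.py <<'E'
import sys;from h import *
import cv2
k=sys.argv[1]
s=manip.observe();print(s["t"],np.round(s["tcp_pos"],1),np.round(s["ee_rot"],4).tolist(),np.round(s["wrist_force"],1),s["opening"])
for n in sys.argv[2:]:
    c=eyes.camera(n);i=c["image"][:,:,::-1]
    if n=="top": i=cv2.resize(i[180:330,300:450],None,fx=4,fy=4,interpolation=cv2.INTER_CUBIC)
    if n=="scene": i=cv2.resize(i[180:380,290:440],None,fx=3,fy=3,interpolation=cv2.INTER_CUBIC)
    cv2.imwrite(f"pics/{n[0]}{k}.png",i)
E
python3 snap.py 6 top scene wrist
```

```text
8.0 [557.5 -49.  123.2] [[0.5475, 0.8368, 0.0013], [0.8368, -0.5475, -0.0003], [0.0005, 0.0012, -1.0]] [ 0.7 -0.3 -0.1] 49.031911508335526
```

View pics/t6.png

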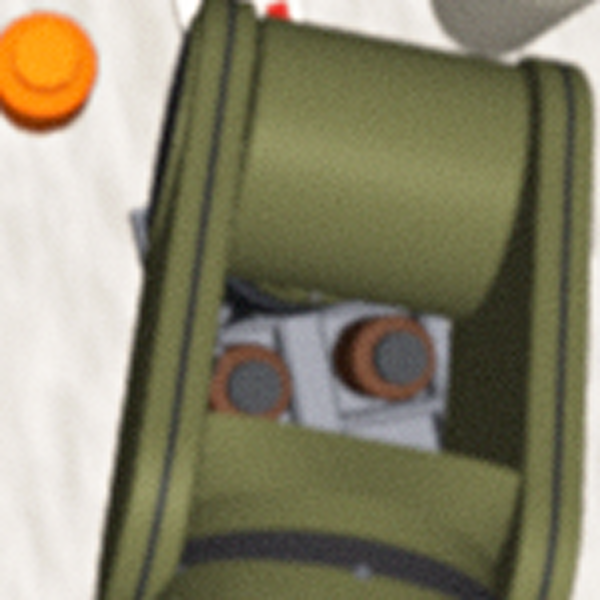

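View pics/s6.png

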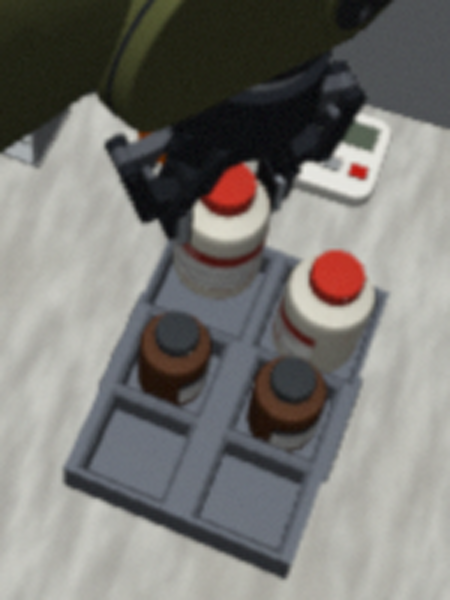

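View pics/w6.png

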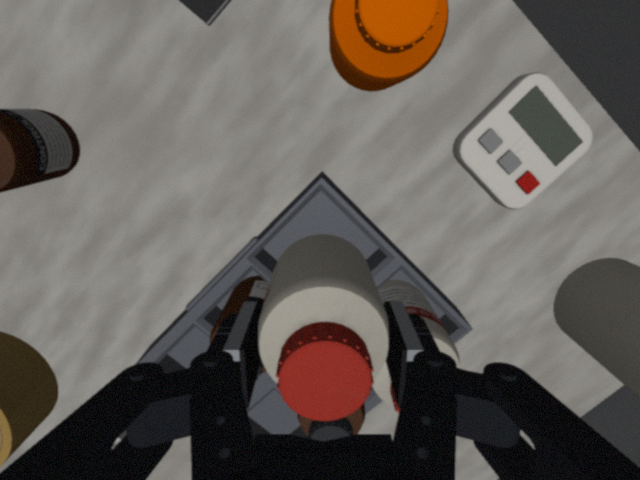

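>>> move_arm --series '[0.5,0,15,0,40,0.5,0,28,0,40,0.5,0,36,0,40,0.5,0,42,0,40,0.5,0,45,0,40,0.5,0,47,0,40,0.5,0,48,0,40,0.5,0,48,0,40]'

```text
t: 8.95
tcp_pos: [557.6, -48.4, 74.6]
ee_rot: [[0.547, 0.837, 0.0], [0.837, -0.547, -0.0], [0.0, 0.0, -1.0]]
wrist_force: [0.2, 0.1, -2.0]
opening: 49.0
```

>>> move_arm --series '[0,0,0.5,0,40,0,0,1,0,40,0,0,1.5,0,40,0,0,2,0,40]'

```text
t: 9.35
tcp_pos: [557.4, -48.4, 72.4]
ee_rot: [[0.547, 0.837, 0.0], [0.837, -0.547, -0.0], [0.0, 0.0, -1.0]]
wrist_force: [0.2, 0.1, -1.4]
opening: 48.9
```

>>> move_arm --series '[0,0,0.5,0,40,0,0,1,0,40,0,0,1,0,40]'

```text
t: 9.65
tcp_pos: [557.5, -48.4, 72.1]
ee_rot: [[0.547, 0.837, -0.0], [0.837, -0.547, -0.0], [-0.0, -0.0, -1.0]]
wrist_force: [-3.3, 0.7, 4.6]
opening: 49.0
```

```bash
python3 snap.py 7 scene wrist
```

```text
9.65 [557.5 -48.4  72.1] [[0.5471, 0.837, -0.0001], [0.837, -0.5471, -0.0], [-0.0001, -0.0001, -1.0]] [-3.3  0.7  4.6] 48.96897250829235
```

View pics/s7.png

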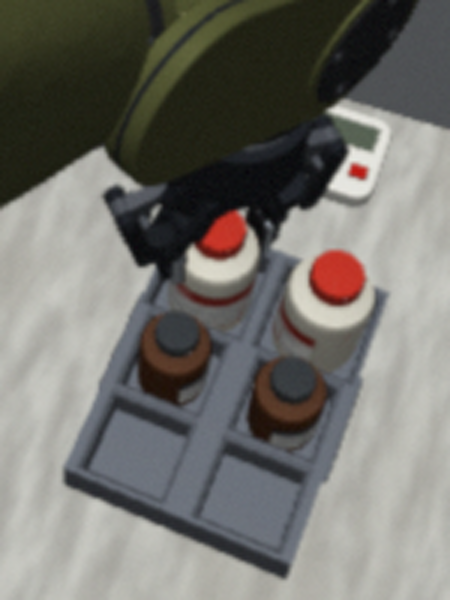

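>>> move_arm --series '[0,0,0,0,60,0,0,0,0,75,0,0,0,0,75,0,0,0,0,75,0,0,-10,0,75,0,0,-35,0,75,0,0,-70,0,75,0,0,-105,0,75,0,0,-140,0,75,0,0,-160,0,75]'

```text
t: 10.75
tcp_pos: [558.7, -48.6, 236.0]
ee_rot: [[0.547, 0.837, 0.006], [0.837, -0.547, -0.001], [0.002, 0.005, -1.0]]
wrist_force: [0.9, -0.0, -0.6]
opening: 74.8
```

```bash
python3 snap.py 8 scene wrist
```

```text
10.75 [558.7 -48.6 236. ] [[0.5471, 0.837, 0.0058], [0.837, -0.5471, -0.0011], [0.0023, 0.0054, -1.0]] [ 0.9 -0.  -0.6] 74.80485114476488
```

View pics/s8.png

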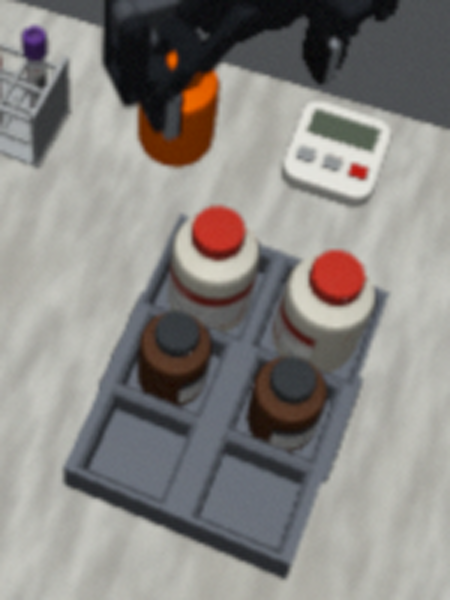

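View pics/w8.png

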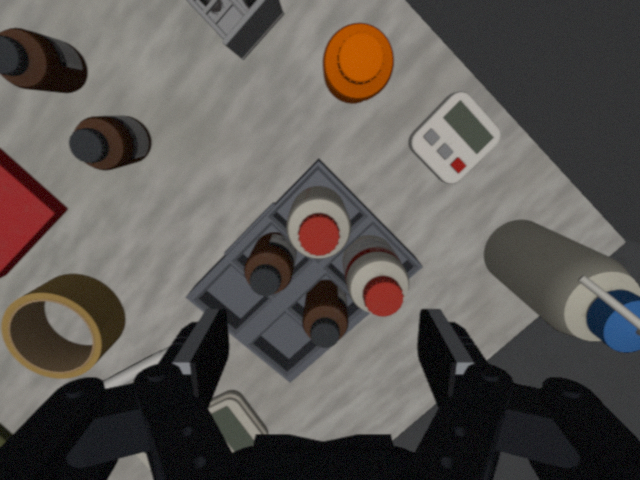

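>>> move_arm --series '[6,-16,0,0,85,16,-43,0,0,85,28,-76,0,0,85,41,-111,15,0,85,53,-144,35,0,85,61,-165,65,0,85,64,-173,95,0,85,64,-173,110,0,85,64,-173,110,0,85]'

```text
t: 11.75
tcp_pos: [443.2, 100.2, 116.3]
ee_rot: [[0.546, 0.838, -0.01], [0.838, -0.546, -0.001], [-0.006, -0.008, -1.0]]
wrist_force: [-0.9, -0.3, -0.6]
opening: 85.4
```

```bash
python3 snap.py 9 wrist; python3 - <<'E'
from h import *
c=eyes.camera("wrist");e,R=wristpose(c)
print(proj(c,[447.4,99.8,75],e,R),proj(c,[441.6,175.9,75],e,R))
E
```

```text
11.75 [443.2 100.2 116.3] [[0.5461, 0.8376, -0.0096], [0.8377, -0.5462, -0.0008], [-0.006, -0.0076, -1.0]] [-0.9 -0.3 -0.6] 85.42229388492706
(np.float64(325.32445016345406), np.float64(288.5283089479717)) (np.float64(221.5885328801014), np.float64(164.41820581836512))
```

View pics/w9.png

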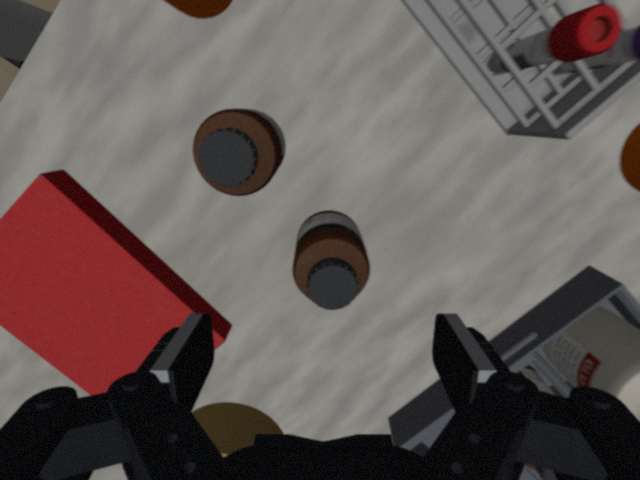

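>>> move_arm --series '[0,0,0,0,85,0,0,0,0,85,0,0,0,0,85]'

```text
t: 12.15
tcp_pos: [448.3, 99.7, 122.3]
ee_rot: [[0.548, 0.837, 0.002], [0.837, -0.548, 0.0], [0.001, 0.001, -1.0]]
wrist_force: [0.3, -0.2, -0.3]
opening: 85.1
```

```bash
cat > cap.py <<'E'
import sys;from h import *
import cv2
x0,y0,x1,y1=map(int,sys.argv[1:5])
s=manip.observe();print(s["t"],np.round(s["tcp_pos"],1))
c=eyes.camera("wrist");e,R=wristpose(c)
im=cv2.GaussianBlur(c["image"],(3,3),0).astype(int);r,b=im[...,0],im[...,2]
m=((r<90)&(abs(r-b)<18)&(r>25)).astype(np.uint8)
k=np.zeros(m.shape,np.uint8);k[y0:y1,x0:x1]=m[y0:y1,x0:x1]
n,l,st,ce=cv2.connectedComponentsWithStats(k);i=1+np.argmax(st[1:,4])
p=ray(c,*ce[i],75,e,R);print(ce[i],st[i],p.round(1),"tool:",(np.array(s["ee_rot"]).T@(p-np.array(s["tcp_pos"]))).round(1))
cv2.imwrite("pics/cap%d.png"%(s["t"]*100),c["image"][:,:,::-1])
E
python3 cap.py 290 245 375 315
```

```text
12.15 [448.3  99.7 122.3]
[321.13848631 284.9452496 ] [ 296  258   51   51 1863] [448.2 101.6  75. ] tool: [ 1.4 -1.2 47.3]
```

>>> move_arm --series '[1,-1,15,0,85,1,-1,35,0,85,1,-1,55,0,85,1,-1,67,0,85,1,-1,72,0,85,1,-1,72,0,85,1,-1,72,0,85]'

```text
t: 12.9
tcp_pos: [448.0, 101.3, 50.1]
ee_rot: [[0.547, 0.837, 0.001], [0.837, -0.547, 0.0], [0.001, 0.001, -1.0]]
wrist_force: [1.0, 1.0, 0.7]
opening: 85.1
```

>>> move_arm --series '[0,0,0,0,32,0,0,0,0,32,0,0,0,0,32,0,0,0,0,32,0,0,0,0,32,0,0,0,0,32,0,0,0,0,32,0,0,0,0,32,0,0,0,0,32,0,0,0,0,32]'

```text
t: 13.9
tcp_pos: [447.9, 101.3, 50.2]
ee_rot: [[0.547, 0.837, 0.001], [0.837, -0.547, 0.0], [0.001, 0.001, -1.0]]
wrist_force: [-2.2, -0.4, 5.3]
opening: 39.5
```

```bash
python3 snap.py 10 wrist
```

```text
13.9 [447.9 101.3  50.2] [[0.5472, 0.837, 0.0011], [0.837, -0.5472, 0.0001], [0.0007, 0.0008, -1.0]] [-2.2 -0.4  5.3] 39.495723972468284
```

View pics/w10.png

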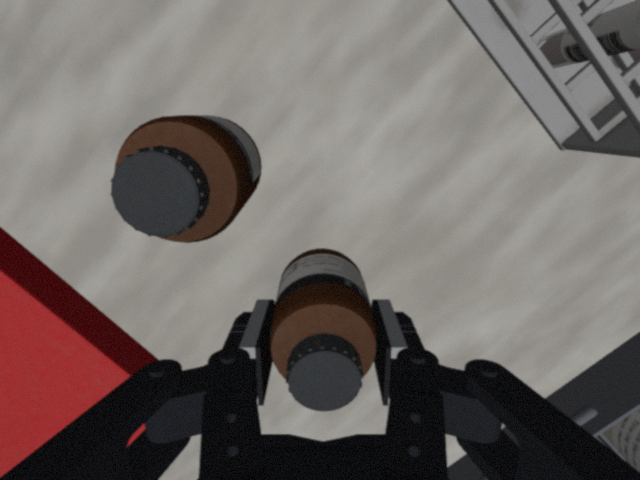

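>>> move_arm --series '[0,0,-5,0,32,0,0,-15,0,32,0,0,-35,0,32,0,0,-60,0,32,0,0,-85,0,32,0,0,-105,0,32,-4,3,-117,0,32,-14,10,-120,0,32,-32,23,-120,0,32,-56,40,-120,0,32]'

```text
t: 14.95
tcp_pos: [449.3, 31.5, 168.3]
ee_rot: [[0.546, 0.838, -0.002], [0.838, -0.546, -0.0], [-0.001, -0.001, -1.0]]
wrist_force: [0.0, 0.6, -1.0]
opening: 39.5
```

>>> move_arm --series '[-24,17,0,0,32,-50,36,0,0,32,-77,55,0,0,32,-102,73,0,0,32,-122,87,0,0,32,-134,96,0,0,32,-141,101,0,0,32,-141,101,0,0,32,-141,101,0,0,32,-141,101,0,0,32]'

```text
t: 15.95
tcp_pos: [457.5, -140.0, 169.1]
ee_rot: [[0.546, 0.838, -0.0], [0.838, -0.546, 0.0], [0.0, -0.0, -1.0]]
wrist_force: [0.7, -0.3, -2.0]
opening: 39.3
```

```bash
python3 snap.py 11 wrist scene
```

```text
15.95 [ 457.5 -140.   169.1] [[0.5461, 0.8377, -0.0003], [0.8377, -0.5461, 0.0004], [0.0002, -0.0004, -1.0]] [ 0.7 -0.3 -2. ] 39.347136475961236
```

View pics/w11.png

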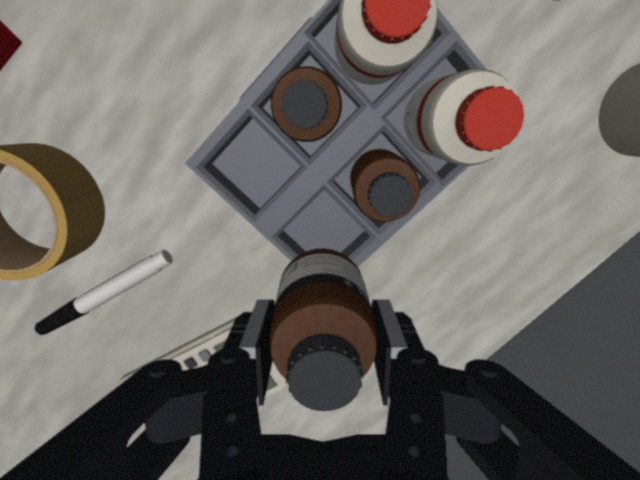

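View pics/s11.png

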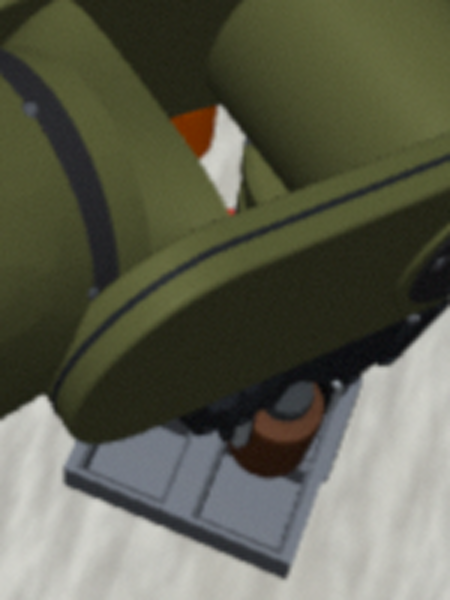

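>>> move_arm --series '[0,0,15,0,32,0,0,40,0,32,0,0,65,0,32,0,0,83,0,32,0,0,94,0,32,0,0,101,0,32,0,0,105,0,32,0,0,107,0,32,0,0,107.5,0,32,0,0,108,0,32]'

```text
t: 17.05
tcp_pos: [458.1, -141.1, 62.0]
ee_rot: [[0.547, 0.837, 0.001], [0.837, -0.547, -0.001], [0.0, 0.001, -1.0]]
wrist_force: [-0.1, 0.4, -1.5]
opening: 39.1
```

>>> move_arm --series '[0,0,0.5,0,32,0,0,1,0,32,0,0,1.5,0,32,0,0,2,0,32]'

```text
t: 17.45
tcp_pos: [457.6, -140.9, 59.4]
ee_rot: [[0.547, 0.837, 0.0], [0.837, -0.547, -0.0], [0.0, 0.0, -1.0]]
wrist_force: [0.3, -0.4, -0.9]
opening: 39.4
```

>>> move_arm --series '[0,0,0.5,0,32,0,0,1,0,32,0,0,1.5,0,32,0,0,1.5,0,32]'

```text
t: 17.85
tcp_pos: [457.6, -140.9, 58.3]
ee_rot: [[0.547, 0.837, -0.0], [0.837, -0.547, 0.0], [-0.0, -0.0, -1.0]]
wrist_force: [-2.3, 1.1, 3.6]
opening: 39.7
```

>>> move_arm --series '[0,0,0,0,50,0,0,0,0,70,0,0,0,0,75,0,0,0,0,75,0,0,-10,0,75,0,0,-35,0,75,0,0,-70,0,75,0,0,-105,0,75,0,0,-130,0,75,0,0,-135,0,75]'

```text
t: 18.85
tcp_pos: [459.6, -141.7, 197.7]
ee_rot: [[0.547, 0.837, 0.008], [0.837, -0.547, -0.003], [0.001, 0.008, -1.0]]
wrist_force: [-0.1, -1.0, 0.7]
opening: 75.0
```

```bash
python3 snap.py 12 wrist
```

```text
18.85 [ 459.6 -141.7  197.7] [[0.5471, 0.837, 0.0075], [0.8371, -0.5471, -0.0033], [0.0014, 0.0081, -1.0]] [-0.1 -1.   0.7] 74.9993813274476
```

View pics/w12.png

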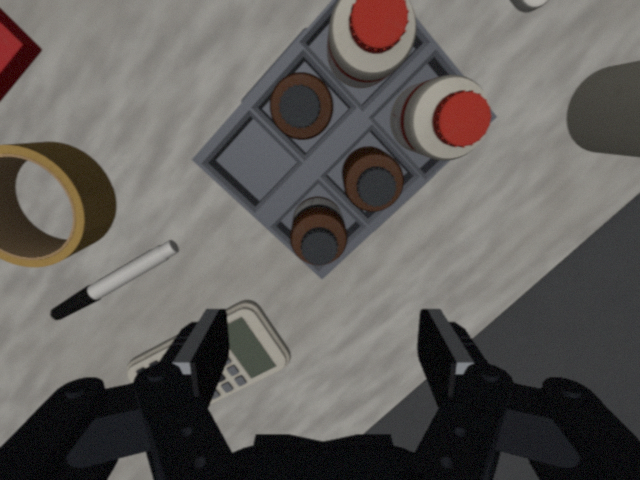

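>>> move_arm --series '[8,-6,0,0,85,28,-20,0,0,85,57,-41,0,0,85,92,-67,0,0,85,128,-93,0,0,85,164,-119,0,0,85,200,-145,20,0,85,230,-167,40,0,85,249,-181,58,0,85,257,-187,68,0,85]'

```text
t: 19.9
tcp_pos: [438.5, 178.2, 120.9]
ee_rot: [[0.545, 0.839, -0.006], [0.839, -0.545, -0.001], [-0.005, -0.005, -1.0]]
wrist_force: [0.2, -0.2, 0.2]
opening: 84.9
```

>>> move_arm --series '[0,0,2,0,85,0,0,2,0,85,0,0,2,0,85,0,0,2,0,85]'

```text
t: 20.3
tcp_pos: [442.5, 175.8, 123.9]
ee_rot: [[0.549, 0.836, 0.002], [0.836, -0.549, 0.0], [0.001, 0.001, -1.0]]
wrist_force: [-0.3, -0.1, -0.5]
opening: 84.9
```

```bash
python3 cap.py 290 245 375 315; python3 snap.py 13 wrist
```

```text
20.3 [442.5 175.8 123.9]
[319.99085038 281.80516685] [ 295  255   51   51 1858] [442.5 178.9  75. ] tool: [ 2.5 -1.7 48.9]
20.35 [442.5 175.9 123.8] [[0.5486, 0.8361, 0.0018], [0.8361, -0.5486, 0.0004], [0.0013, 0.0013, -1.0]] [ 0.3 -0.9  0.3] 84.91394704490031
```

View pics/w13.png

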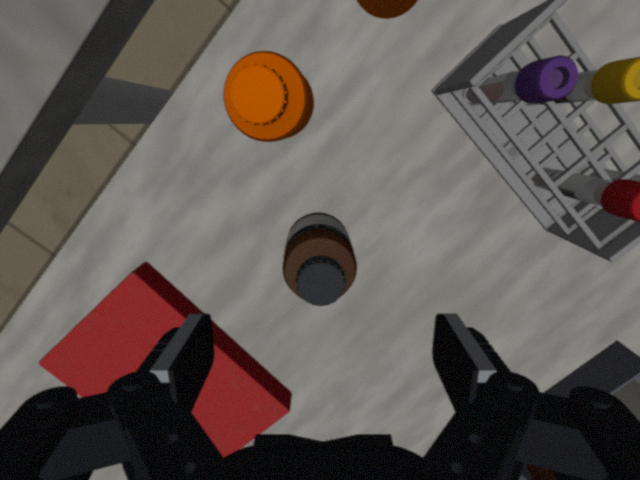

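Bottle cap at (320,282), jaws clear on both sides; offset about (2, −1) in the tool frame.

>>> move_arm --series '[2,-1,15,0,85,2,-1,35,0,85,2,-1,55,0,85,2,-1,68,0,85,2,-1,73,0,85,2,-1,73,0,85,2,-1,73,0,85]'

```text
t: 21.1
tcp_pos: [442.6, 178.9, 50.7]
ee_rot: [[0.547, 0.837, 0.001], [0.837, -0.547, 0.0], [0.001, 0.001, -1.0]]
wrist_force: [-0.2, -0.2, -0.2]
opening: 85.1
```

>>> move_arm --series '[0,0,0,0,32,0,0,0,0,32,0,0,0,0,32,0,0,0,0,32,0,0,0,0,32,0,0,0,0,32,0,0,0,0,32,0,0,0,0,32,0,0,0,0,32,0,0,0,0,32]'

```text
t: 22.1
tcp_pos: [442.7, 179.2, 50.9]
ee_rot: [[0.547, 0.837, 0.002], [0.837, -0.547, 0.001], [0.001, 0.001, -1.0]]
wrist_force: [-0.5, -0.6, 5.8]
opening: 38.6
```

```bash
python3 snap.py 14 wrist
```

```text
22.1 [442.7 179.2  50.9] [[0.5472, 0.837, 0.0015], [0.837, -0.5472, 0.0007], [0.0014, 0.0009, -1.0]] [-0.5 -0.6  5.8] 38.614663414872545
```

View pics/w14.png

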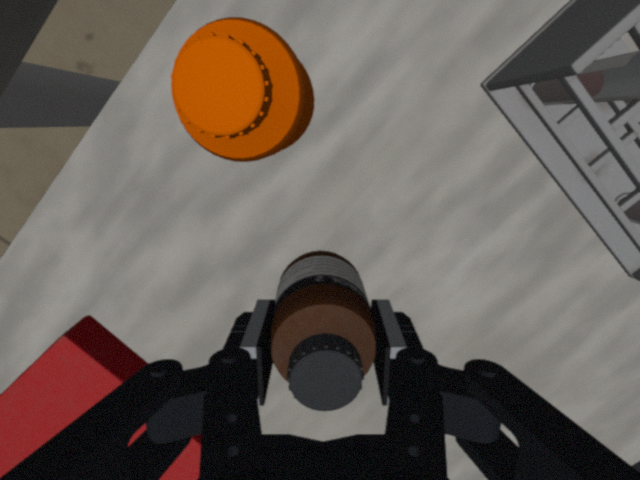

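>>> move_arm --series '[0,0,-5,0,32,0,0,-15,0,32,0,0,-35,0,32,0,0,-60,0,32,0,0,-85,0,32,0,0,-105,0,32,-4,3,-117,-0.1,32,-14,10,-120,-0.22,32,-32,22,-120,-0.34,32,-56,38,-120,-0.46,32]'

```text
t: 23.15
tcp_pos: [442.8, 111.0, 170.3]
ee_rot: [[0.112, 0.994, 0.0], [0.994, -0.112, 0.0], [0.0, 0.0, -1.0]]
wrist_force: [-0.5, -0.7, -1.5]
opening: 38.9
```

```bash
python3 - <<'E'
from bench import manip
import numpy as np
s=manip.observe();p=np.array(s["tcp_pos"]);R=np.array(s["ee_rot"])
# commanded pose model
R0=np.array([[.547,.837,0],[.837,-.547,0],[0,0,-1]])
pc=np.array([442.6,178.9,50.7])+R0@[-56,38,-120]
a=np.arctan2(-.547,.837)+.46
Rc=np.array([[-np.sin(a),np.cos(a),0],[np.cos(a),np.sin(a),0],[0,0,-1]]) 
print(p,pc,R.round(3).tolist(),a,s["opening"])
for RR in(R,):
  d=np.array([443.6,-71.3,p[2]])-pc;d[2]=0;print(RR.T@d)
x=np.array([np.cos(a+np.pi/2),np.sin(a+np.pi/2),0]);y=np.array([np.cos(a),np.sin(a),0]);print(x@d,y@d, np.degrees(a))
E
```

```text
[442.78546906 110.95018243 170.27484815] [443.774 111.242 170.7  ] [[0.112, 0.994, 0.0], [0.994, -0.112, 0.0], [0.0, 0.0, -1.0]] -0.11884890637615003 38.90654497076348
[-1.81415454e+02  2.02495682e+01 -1.32754499e-02]
-181.27493927501067 21.471106884396953 -6.809540735098856
```

Remaining: about (−181.3, 21, 0) with a turn of −1.11 (jaw to ~57°).

>>> move_arm --series '[-24,3,0,-0.12,32,-50,6,0,-0.25,32,-78,9,0,-0.38,32,-106,12,0,-0.51,32,-132,15,0,-0.64,32,-154,18,0,-0.77,32,-170,20,0,-0.9,32,-178,21,0,-1.02,32,-181.3,21,0,-1.11,32,-181.3,21,0,-1.11,32]'

```text
t: 24.15
tcp_pos: [442.0, -71.8, 169.9]
ee_rot: [[-0.836, 0.549, -0.0], [0.549, 0.836, -0.0], [0.0, -0.0, -1.0]]
wrist_force: [-0.3, 0.6, -1.3]
opening: 38.8
```

>>> move_arm --series '[0,0,0,0,32,0,0,10,0,32,0,0,20,0,32,0,0,20,0,32,0,0,20,0,32]'

```text
t: 24.65
tcp_pos: [441.9, -71.1, 148.9]
ee_rot: [[-0.837, 0.548, -0.002], [0.548, 0.837, 0.0], [0.002, -0.001, -1.0]]
wrist_force: [-0.8, 0.3, -1.6]
opening: 39.1
```

```bash
python3 snap.py 15 wrist scene
```

```text
24.65 [441.9 -71.1 148.9] [[-0.8366, 0.5478, -0.0018], [0.5478, 0.8366, 0.0005], [0.0018, -0.0006, -1.0]] [-0.8  0.3 -1.6] 39.10198403407607
```

View pics/w15.png

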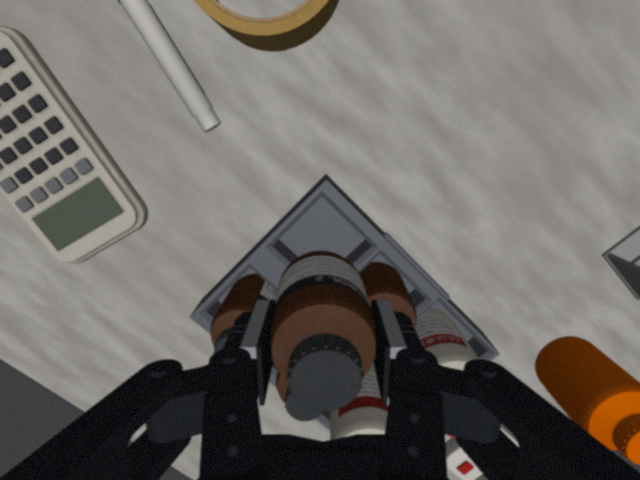

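View pics/s15.png

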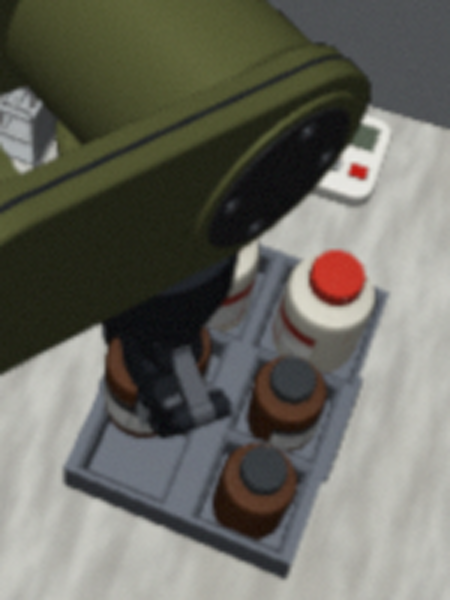

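>>> move_arm --series '[-1.4,1,12,0,32,-1.4,1,30,0,32,-1.4,1,48,0,32,-1.4,1,62,0,32,-1.4,1,72,0,32,-1.4,1,79,0,32,-1.4,1,83,0,32,-1.4,1,85,0,32,-1.4,1,86,0,32,-1.4,1,86.5,0,32]'

```text
t: 25.75
tcp_pos: [444.5, -71.4, 63.8]
ee_rot: [[-0.837, 0.548, 0.001], [0.548, 0.837, -0.0], [-0.001, 0.0, -1.0]]
wrist_force: [0.8, -0.2, -1.2]
opening: 39.0
```

>>> move_arm --series '[0,0,0.5,0,32,0,0,1,0,32,0,0,1.5,0,32,0,0,2,0,32]'

```text
t: 26.15
tcp_pos: [444.2, -71.3, 61.4]
ee_rot: [[-0.837, 0.548, 0.0], [0.548, 0.837, -0.0], [-0.0, 0.0, -1.0]]
wrist_force: [0.0, -0.6, -0.9]
opening: 39.0
```

>>> move_arm --series '[0,0,0.5,0,32,0,0,1,0,32,0,0,1.5,0,32,0,0,2,0,32,0,0,2,0,32]'

```text
t: 26.65
tcp_pos: [444.0, -71.3, 59.2]
ee_rot: [[-0.837, 0.548, -0.0], [0.548, 0.837, 0.0], [0.0, -0.0, -1.0]]
wrist_force: [0.6, -0.0, -1.6]
opening: 38.7
```

>>> move_arm --series '[0,0,0.5,0,32,0,0,1,0,32,0,0,1,0,32]'

```text
t: 26.95
tcp_pos: [444.4, -71.4, 58.9]
ee_rot: [[-0.837, 0.548, 0.0], [0.548, 0.837, -0.0], [-0.0, -0.0, -1.0]]
wrist_force: [-0.8, -0.4, 4.1]
opening: 38.6
```

Floor contact at the expected height; release and rise, then clear away.

>>> move_arm --series '[0,0,0,0,50,0,0,0,0,70,0,0,0,0,75,0,0,0,0,75,0,0,-10,0,75,0,0,-35,0,75,0,0,-70,0,75,0,0,-105,0,75,0,0,-145,0,75,0,0,-180,0,75]'

```text
t: 27.95
tcp_pos: [444.2, -71.3, 241.3]
ee_rot: [[-0.837, 0.548, 0.002], [0.548, 0.837, -0.001], [-0.002, 0.001, -1.0]]
wrist_force: [0.3, 0.3, 0.3]
opening: 75.0
```

>>> move_arm --series '[10,20,0,0,75,25,60,0,0,75,35,100,0,0,75,45,140,0,0,75,50,180,0,0,75,50,220,0,0,75,50,240,0,0,75,50,240,0,0,75,50,240,0,0,75]'

```text
t: 28.85
tcp_pos: [533.5, 156.9, 238.6]
ee_rot: [[-0.837, 0.547, -0.0], [0.547, 0.837, -0.0], [0.0, -0.001, -1.0]]
wrist_force: [-0.8, -0.1, 0.3]
opening: 74.5
```

```bash
python3 snap.py 16 wrist scene; python3 - <<'E'
from bench import eyes
import cv2
cv2.imwrite("pics/full16.png",eyes.camera("top")["image"][:,:,::-1])
E
```

```text
28.85 [533.5 156.9 238.6] [[-0.837, 0.5472, -0.0003], [0.5472, 0.837, -0.0004], [0.0, -0.0005, -1.0]] [-0.8 -0.1  0.3] 74.51507056572297
```

View pics/full16.png

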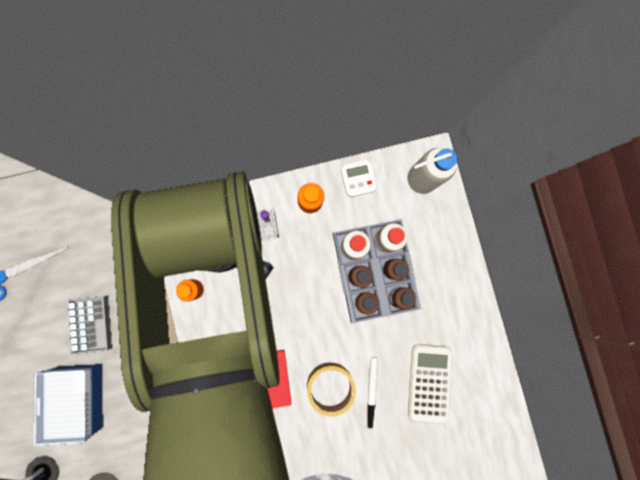

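View pics/s16.png

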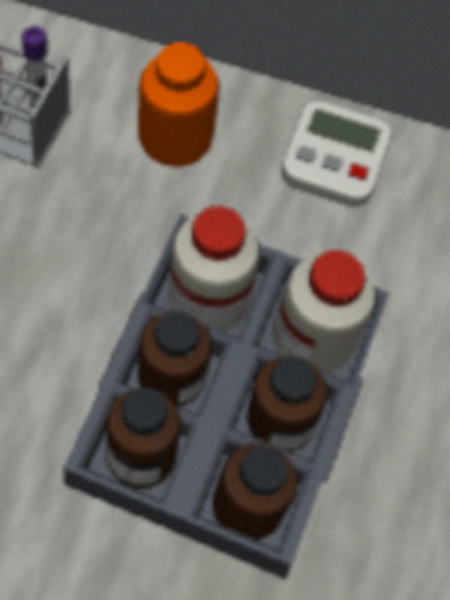

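All six pockets are filled, with every bottle upright. The pre-placed bottles and bystanders look unmoved: caps at (358,243), (392,236), (361,276), (397,268), (368,303) and (404,298) in the top view.

```bash
python3 -c "
from bench import ticket;print(ticket.sign_off())"
```

```text
the job is handed in; nothing more can be done
None
```

I put all three spare bottles in the carrier and handed the job in at about 29 s, against the 64 s limit. The large bottle is in the empty wide pocket and the two small ones are in the two end narrow pockets.

- **Set-down:** Each bottle was lowered until I felt light floor contact, with a wrist force of about 4 N or less upward. Contact came at the expected height each time, and I then let go and lifted clear.
- **Final pictures:** The scene and top views show all six bottles upright in their pockets. The three bottles that were already there, the timer, the rinse bottle and the orange bottle by the timer look unmoved.
- **Partly hidden:** In the last top view the arm covered most of the tube rack and one of the orange bottles. For those I rely on earlier wrist-camera pictures, which showed them standing undisturbed with the gripper clear of them.
- **Small disagreements:** The cameras differed by about 2 mm on bottle and carrier positions, within the stated calibration. The gripper read about 3 mm less than each bottle's diameter while holding it, and none of the bottles visibly slipped.

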